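Free a bay of the filter cassette and load the spare cube

TASK

One bay of the fluorescence filter cassette is shut by a tight blanking bung. Work the bung out by its grip bar, rocking it from side to side as you draw it straight up, because a plain tug only lifts the cassette, which must stay flat on the bench. Stand the bung upright on the lens tissue booklet, then load the filter cube that stands loose on the bench fully down into the freed bay, leaving the two other cubes seated in theirs.

Things in the scene. Friction and masses are not known exactly. Their poses are not given: they have to be found in the camera images.
- cassette: Filter-cube cassette: low aluminium block on a black base, 104 x 206 mm, top face 30 mm up, 1.2 kg, loose on the worktop. Origin: centre of its underside. z up; y runs along its row of three bays towards the end with a small black knob (20 mm more); x runs across. The bung shuts one bay, filter cubes stand in the two others.
- bay_0 (a point): Centre of the mouth of the bay at the -y end, in the cassette's top face; axes as the cassette's. Bays are alike, 62 mm apart: pockets 44 mm (x) by 46 mm (y), 17 mm deep (floor 13 mm above the worktop). In the +x and -x walls a sprung rubber bead runs along y, 4.5 mm below the top face; 38 mm between the two beads, forced apart to 40.4 mm by the bung.
- bay_1 (a point): Centre of the mouth of the middle bay, like bay_0.
- bay_2 (a point): Centre of the mouth of the bay at the +y (knob) end, like bay_0.
- bung_bar (a point): Centre of the blanking bung's grip bar: grey, 12 mm thick (bung's x), 36 mm long (y), 24 mm tall, on a flange 50 x 52 x 4 mm. The bung (50 g) may be in any of the three bays. Seated, its axes lie as the cassette's (or nearly) and this point is 48 mm above the worktop; the flange clears the top face by 2 mm.
- bung_foot (a point): Centre of the flat underside of the bung's black rubber skirt (40.4 mm by 41 mm, 17.5 mm tall), 33.5 mm below bung_bar. The beads pinch the skirt's x faces: sliding it straight up takes 14 to 19 N, more than the cassette's 12 N weight. Raised 11 to 14 mm, the skirt is free of the beads.
- bung_pivot (a point): Point on the bung's axis at bead height when seated, 22.5 mm below bung_bar. Leaned to and fro about the y axis here (towards +x, then -x; room for about 0.1 rad each way), the two sides of the skirt slip in turn and a few newtons draw the bung up, if it is raised slowly: up to about 10 mm per radian of lean.
- cube_in_a_centre (a point): Centre of a filter cube like the spare one, seated in one of the bays, its underside on the bay's floor.
- cube_in_b_centre (a point): Centre of the other seated filter cube.
- cube_spare_centre (a point): Centre of the spare filter cube: black block 34 mm (x) by 39 mm (y) by 35 mm tall, 70 g, with round windows, loose on the worktop to one side of the cassette; underside 17.5 mm below this point. Grasp across the 34 mm. In a bay its x lies along the cassette's x, either way round, and its upper 18 mm stand out of the bay.
- lens_tissue: Lens tissue booklet, white, 70 mm (x) by 100 mm (y), 11 mm thick, fixed on the worktop on the other side of the cassette from the spare cube. Origin: centre of its underside.

How it is judged:
By the outcome, as a careful person would: the job done as asked, in the order asked, and still so for the second after the job is handed in, with the robot touching nothing.
It also fails if it takes over 69 s, if anything falls off the work surface, if the arm or the gripper's body presses on something with over 40 N, if the wrist force passes 120 N, or if a joint passes its speed limit or range.

ROBOT

A 6-joint arm with a two-finger parallel gripper is mounted at the origin on a cart in front of the work surface, level with it; the furniture and walls round the work are solid. World frame = base frame: x ahead of the robot, y to its left, z up, the work surface at z = 0. Lengths are in m, angles in rad, forces in N, time in s.
With the tool pointing down it reaches from about 0.225 to 0.725 m from the base axis. Payload 3.1 kg.
Tool frame: the origin (TCP) lies between the finger pads; the fingertips stand 11 mm ahead of it and the grasp point (between the pads) lies 8 mm behind it (finger_overhang is the distance from the TCP to the fingertips, in m); z points along the fingers, y is the line along which they close (so a half turn about z gives the same grasp; the last joint's range is limited). The gripper opens to 85 mm and grips with 20 to 120 N. Pads are 22 mm wide; open, the fingers measure 114 mm over their backs; the gripper's body (76 mm by 85 mm) begins 54 mm behind the grasp point. The pads swing forward as they close: fully open they stand 13 mm farther back than shut.
Start: joints at [-1.246, 0.048, 0.099, 1.622, 0, 1.443], TCP at [0.23, -0.472, 0.242] pointing down, gripper open.
Joint ranges: [-2.91, 2.91], [-0.99, 1.94], [-1.21, 1.42], [-2.12, 2.29], [-1.49, 1.47], [-3.14, 3.14]. Speed limits (rad/s): [2.79, 2.79, 3.14, 3.14, 3.14, 3.14].

INTERFACE

Orientations are given as a rotation vector (axis times angle).
In Python, from plant import * gives the robot as it stands. The module is installed in compiled form; this text tells all that it offers.
- The arm moves only by the shell command python3 -m creep 'ROWS' [FORCE]. ROWS is JSON, a list of rows, each a list of 5 numbers: the shift along the tool's x, y, z in cm, then the turn about the tool's z in degrees, then the finger opening in cm, from 0 to 8.54. In form: [[tx, ty, tz, twist, grip], ...]. A call has 1 to 10 rows; each row is the pose to reach, as a shift and turn from the pose commanded when the call began, along the tool's axes at that moment; what a row does not reach only later rows make up. A row lasts 1/8 s, in which the tool goes at most 62.5 mm and 10.7 degrees, less where a joint would pass 70% of its speed; a pose out of reach is approached as far as the arm can. A call with a gripper value outside its range is refused whole. The fingers move at their own pace and stop on an object; FORCE is the grip in N (left out, the last holds). Time passes only in rows, so rows that repeat a pose let the fingers close. It gives the time, the measured TCP pose, the force, the opening and the grip force at its end, in the units of the state.
- state(): the state, without advancing time (a new reading comes with each control period).
- snapshot(name): name is "side" or "top"; returns a dict with "color" (480x640x3 uint8, red, green, blue), "depth" (480x640 float32, m along the optical axis (not along the pixel's ray), 0 where there is no reading), "K" (3x3 intrinsics, pixels), "pose" (4x4, takes a point from camera to world coordinates). Camera axes: x right, y down, z forward; pixel columns grow to the right and rows downward; lengths in m; the calibration is good to about 2 mm. A picture is of the moment at which its call begins.
- hand_in(): hands the job in; it is judged then, once.
The state is a dict: "time": time; "joint_positions": joint angles; "dq": joint speeds; "joint_efforts": joint torques, N m; "tcp_pos": TCP position; "tool_rot": TCP orientation; "ft_force": force on the tool from outside, world axes, zero at the start; "torque": the same for the moment, N m; "grip_width": finger opening in m; "gripper_force": force on a finger pad.
Only numpy, scipy, OpenCV 4.12 (cv2) and the standard library are available. Lean on these libraries where they do the work, as an engineer would, in place of code of your own. Each camera call takes 0.05 s, during which the arm holds its last target. There are 200 camera calls.

## Working session

There is one attempt and no reset: what is moved stays moved. The work goes in short steps, Python scripts to look and compute and a shell command to move; the robot and the scene stay as the last step left them, time stands still between calls to the robot, and variables do not carry over. Pictures are saved under pics/ and viewed, at most 10 in all, crops included, and the job is handed in when it is done.

```bash
mkdir -p pics; python3 - <<'E'
from plant import *
import cv2,numpy as np
for n in("top","side"):
    s=snapshot(n);cv2.imwrite(f"pics/{n}0.png",s["color"][:,:,::-1]);np.savez(f"{n}0.npz",**s)
    print(n,np.round(s["K"],1).tolist(),np.round(s["pose"],3).tolist())
s=state();print(s["time"],s["tcp_pos"],s["tool_rot"],s["ft_force"],s["grip_width"])
E
```

```text
top [[545.5, 0.0, 314.2], [0.0, 545.5, 238.0], [0.0, 0.0, 1.0]] [[-0.013, -0.98, 0.197, 0.301], [-1.0, 0.015, 0.007, -0.014], [-0.01, -0.197, -0.98, 1.119], [0.0, 0.0, 0.0, 1.0]]
side [[454.9, 0.0, 323.5], [0.0, 454.9, 241.4], [0.0, 0.0, 1.0]] [[0.855, -0.21, 0.473, 0.031], [-0.518, -0.376, 0.769, -0.753], [0.016, -0.902, -0.43, 0.498], [0.0, 0.0, 0.0, 1.0]]
0.1 [ 0.22949823 -0.47157576  0.24122259] [-3.05929135e+00 -7.04761528e-01  3.34761166e-04] [-0.23415331 -0.87812397  0.67479276] 0.08564587429601732
```

View pics/top0.png

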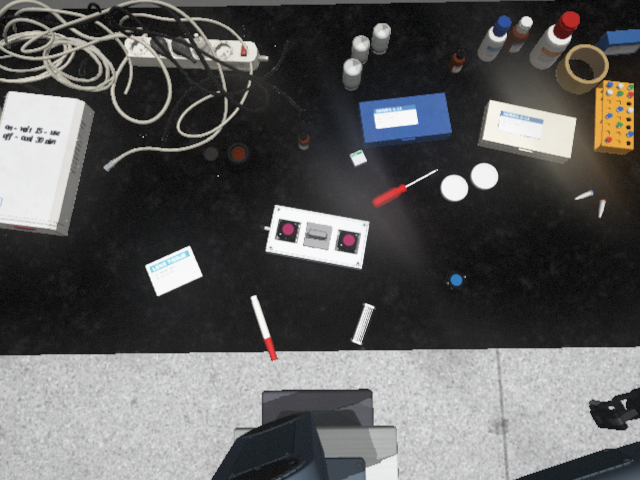

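View pics/side0.png

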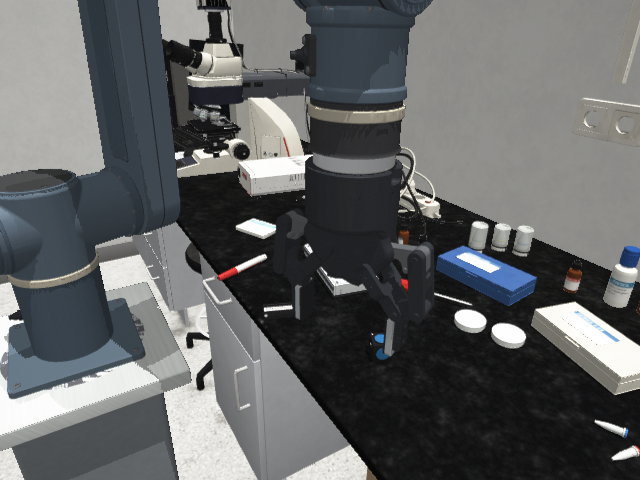

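Top view: the cassette is at about (317,237) with its knob on the left at (265,228). The bung is in the middle bay (317,236), with cubes at (288,230) and (348,241). The spare cube, with a blue window, is at (456,280), and the tissue booklet at (174,271). In the side view the gripper hides most of the cassette.

```bash
cat > h.py <<'E'
import cv2,numpy as np
def ray(s,px,z):
    px=np.atleast_2d(np.asarray(px,float));K=s["K"];P=s["pose"]
    d=np.c_[(px[:,0]-K[0,2])/K[0,0],(px[:,1]-K[1,2])/K[1,1],np.ones(len(px))]@P[:3,:3].T
    o=P[:3,3];return o+d*((z-o[2])/d[:,2])[:,None]
def pts(s):
    v,u=np.mgrid[0:480,0:640];K=s["K"];d=s["depth"]
    p=np.stack([(u-K[0,2])/K[0,0]*d,(v-K[1,2])/K[1,1]*d,d],-1)
    return p@s["pose"][:3,:3].T+s["pose"][:3,3]
def rect(xy):
    c,wh,a=cv2.minAreaRect(np.asarray(xy,np.float32));return np.round(c,4),np.round(wh,4),round(a,2)
E
python3 - <<'E'
from h import *
s=dict(np.load("top0.npz"));c=s["color"];P=pts(s);hsv=cv2.cvtColor(c,cv2.COLOR_RGB2HSV)
def big(m,box):
    u0,v0,u1,v1=box;k=np.zeros(m.shape,np.uint8);k[v0:v1,u0:u1]=m[v0:v1,u0:u1]
    n,l,st,_=cv2.connectedComponentsWithStats(k);i=1+np.argmax(st[1:,4]);v,u=np.nonzero(l==i);return np.c_[u,v]
w=(hsv[...,2]>130)
q=big(w,(262,195,380,275));print("cass",rect(ray(s,q,.03)[:,:2]),np.median(P[q[:,1],q[:,0],2]))
q=big(w,(130,230,215,305));print("tissue",rect(ray(s,q,.011)[:,:2]),np.median(P[q[:,1],q[:,0],2]))
for n,b in(("cubeL",(275,215,303,245)),("cubeR",(333,225,365,258)),("blue",(440,265,475,295))):
    q=big((hsv[...,1]>100)&(hsv[...,2]>60),b);print(n,len(q),q.mean(0),ray(s,[q.mean(0)],.048 if n!="blue" else .035),np.median(P[q[:,1],q[:,0],2]))
# heights
h=P[...,2]
def hp(box,lo,hi):
    u0,v0,u1,v1=box;m=np.zeros(h.shape,bool);m[v0:v1,u0:u1]=True;m&=(h>lo)&(h<hi);return big(m.astype(np.uint8),box)
q=hp((435,260,480,300),.028,.045);print("spare",len(q),rect(ray(s,q,.035)[:,:2]),np.median(h[q[:,1],q[:,0]]))
q=hp((302,220,333,255),.05,.07);print("bar",len(q),rect(ray(s,q,.06)[:,:2]),np.median(h[q[:,1],q[:,0]]))
q=hp((302,218,333,255),.033,.07);print("flange",len(q),rect(ray(s,q,.036)[:,:2]))
a=cv2.resize(c[190:300,260:380],None,fx=5,fy=5,interpolation=cv2.INTER_CUBIC);b=cv2.resize(c[255:305,430:485],None,fx=5,fy=5,interpolation=cv2.INTER_CUBIC)
o=np.zeros((550,800,3),np.uint8);o[:,:600]=a;o[:250,600:800]=b[:,37:237];cv2.imwrite("pics/crop.png",cv2.convertScaleAbs(o[...,::-1],alpha=1.3,beta=20))
E
```

```text
cass (array([ 0.5251, -0.0067]), array([0.2101, 0.1   ]), 78.67) 0.03022951417383568
tissue (array([0.4603, 0.2845]), array([0.0712, 0.1008]), 23.9) 0.01107287583988259
cubeL 117 [287.52136752 228.58974359] [[0.53624372 0.04744536 0.048     ]] 0.04746338256613747
cubeR 117 [348.38461538 239.54700855] [[ 0.51198287 -0.07425635  0.048     ]] 0.047555175237271374
blue 130 [455.93846154 279.62307692] [[ 0.43005926 -0.2869185   0.035     ]] 0.0349142013636341
spare 313 (array([ 0.4312, -0.2849]), array([0.038 , 0.0349]), 64.96) 0.03434873554205575
bar 119 (array([ 0.5239, -0.0127]), array([0.0352, 0.0136]), 80.22) 0.05973992561102448
flange 595 (array([ 0.5239, -0.0126]), array([0.0545, 0.0555]), 75.7)
```

View pics/crop.png

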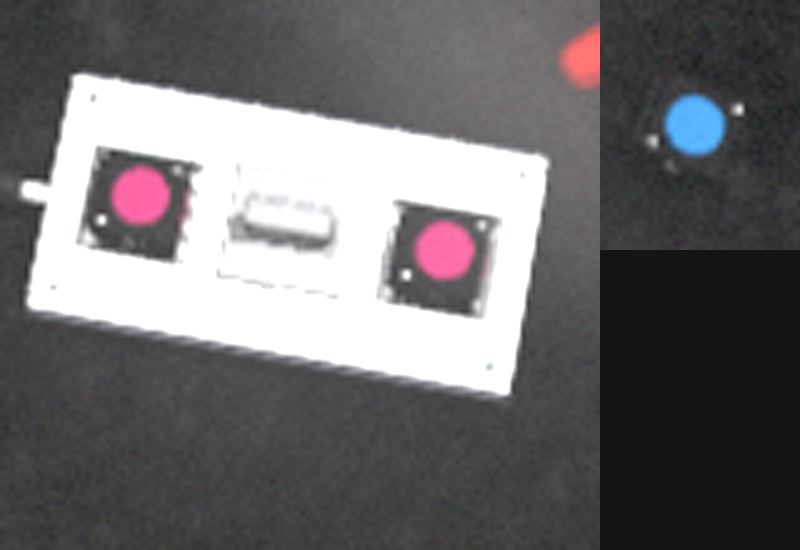

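The crop shows the bung bar in the middle bay at about (287,215). The cubes' pink windows are at (140,195) and (445,250), and the spare's window is at (694,125). The cubes are 124.1 mm apart (expected 124), which gives bay_1 = (0.524, -0.013), and the cassette's y axis points at 78.7°.

I'll grip the bar by its ends, along y. It can then pivot in the pads while I shift the tool sideways.

```bash
cat > go.py <<'E'
import sys,numpy as np
from plant import *
from scipy.spatial.transform import Rotation as R
x,y,z,yaw=map(float,sys.argv[1:5]);s=state();M=R.from_rotvec(s["tool_rot"]).as_matrix()
d=M.T@(np.array([x,y,z])-s["tcp_pos"])*100
c=np.degrees(np.arctan2(M[1,0],M[0,0]))
print("t",round(s["time"],2),"tcp",np.round(s["tcp_pos"],4),"yaw",round(c,1),"down",np.round(M[:,2],3),"| rows cm",np.round(d,2),"twist",round((c-yaw+180)%360-180,1),"f",np.round(s["ft_force"],1),"w",round(s["grip_width"],4),"gf",s["gripper_force"],"q6",round(s["joint_positions"][5],2))
E
python3 go.py .524 -.013 .14 168.7
```

```text
t 0.1 tcp [ 0.2295 -0.4716  0.2412] yaw 25.9 down [-0.001  0.002 -1.   ] | rows cm [ 46.54 -28.33  10.2 ] twist -142.8 f [-0.2 -0.9  0.7] w 0.0856 gf 0.0 q6 1.44
```

```bash
python3 -m creep '[[4.6,-2.8,0,-10,4.5],[9.3,-5.7,0,-20,4.5],[14,-8.5,0,-30,4.5],[18.6,-11.3,0,-40,4.5],[23.3,-14.2,0,-50,4.5],[27.9,-17,0,-60,4.5],[32.6,-19.8,2,-70,4.5],[37.2,-22.6,4,-80,4.5],[41.9,-25.5,6,-90,4.5],[46.5,-28.3,8,-100,4.5]]' 25; python3 go.py .524 -.013 .075 168.7
```

```text
time: 1.35
tcp_pos: [0.5244, -0.0124, 0.1611]
tool_rot: [-1.419, -2.802, 0.001]
ft_force: [1.0, 0.3, 0.2]
grip_width: 0.0451
gripper_force: 0.0
t 1.35 tcp [ 0.5244 -0.0124  0.1611] yaw 126.3 down [-0.001 -0.    -1.   ] | rows cm [-0.03 -0.06  8.61] twist -42.4 f [1.  0.3 0.2] w 0.0451 gf 0.0 q6 0.79
```

```bash
python3 -m creep '[[0,0,1,-10,4.5],[0,0,2,-20,4.5],[0,0,3.5,-30,4.5],[0,0,5,-40,4.5],[0,0,6.5,-42.4,4.5],[0,0,8,-42.4,4.5],[0,0,8,-42.4,4.5]]'; python3 go.py .524 -.013 .048 168.7
python3 - <<'E'
from plant import *
import cv2
for i,n in enumerate(("side","top")):
    s=snapshot(n);c=s["color"][:,:,::-1]
    c=c[190:330,250:430] if n=="side" else c[190:300,260:380]
    cv2.imwrite(f"pics/a{n}.png",cv2.resize(c,None,fx=4,fy=4,interpolation=cv2.INTER_CUBIC))
E
```

```text
time: 2.22
tcp_pos: [0.5224, -0.014, 0.0803]
tool_rot: [-0.32, -3.121, -0.0]
ft_force: [0.1, -0.0, 1.1]
grip_width: 0.0454
gripper_force: 0.0
t 2.23 tcp [ 0.5224 -0.014   0.0803] yaw 168.3 down [-0.004  0.001 -1.   ] | rows cm [-0.15  0.13  3.23] twist -0.4 f [ 0.1 -0.   1.1] w 0.0454 gf 0.0 q6 0.05
```

View pics/aside.png

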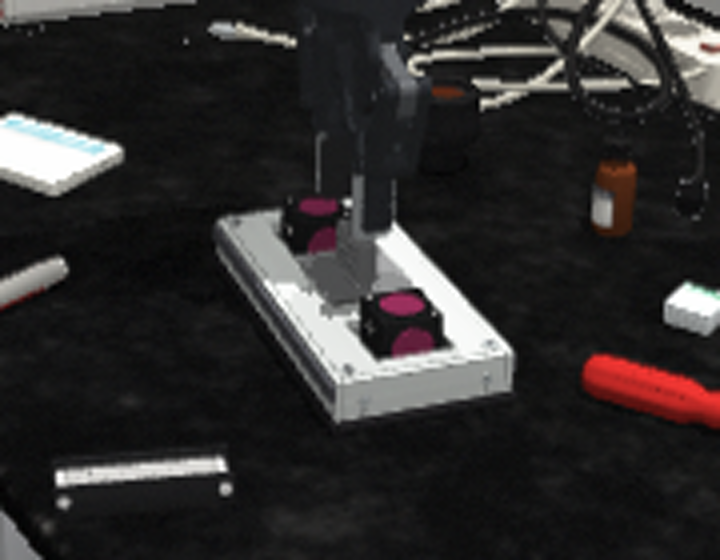

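The side crop shows the fingers on either side of the bar at about (355,250), between the two cubes and clear of both. Next I descend and grip.

```bash
python3 -m creep '[[-0.1,0.1,1,-0.4,4.5],[-0.1,0.1,2,-0.4,4.5],[-0.1,0.1,2.8,-0.4,4.5],[-0.1,0.1,3.2,-0.4,4.5],[-0.1,0.1,3.2,-0.4,4.5]]' 25; python3 go.py .524 -.013 .048 168.7; python3 -m creep '[[0,0,0,0,4.0],[0,0,0,0,3.5],[0,0,0,0,3],[0,0,0,0,3],[0,0,0,0,3]]' 30;  python3 go.py .524 -.013 .048 168.7
```

```text
time: 2.95
tcp_pos: [0.5247, -0.0133, 0.0497]
tool_rot: [-0.308, -3.125, -0.0]
ft_force: [-0.2, 0.0, 0.7]
grip_width: 0.045
gripper_force: 0.0
t 2.95 tcp [ 0.5247 -0.0133  0.0497] yaw 168.7 down [-0.001  0.    -1.   ] | rows cm [0.08 0.02 0.17] twist 0.0 f [-0.2  0.   0.7] w 0.045 gf 0.0 q6 0.04
time: 3.58
tcp_pos: [0.5257, -0.012, 0.0508]
tool_rot: [0.307, 3.126, 0.005]
ft_force: [0.2, 5.7, 0.6]
grip_width: 0.0351
gripper_force: 30.5
t 3.58 tcp [ 0.5257 -0.012   0.0508] yaw 168.8 down [ 0.001  0.003 -1.   ] | rows cm [ 0.14 -0.13  0.28] twist 0.1 f [0.2 5.7 0.6] w 0.0351 gf 30.519550144672394 q6 0.04
```

```bash
python3 -m creep '[[0.1,0.1,0,0,3],[0.25,0.1,0,0,3],[0.25,0.1,0,0,3]]' 40;  python3 go.py .524 -.013 .048 168.7;python3 -m creep '[[-0.25,0,-0.03,0,3],[-0.5,0,-0.06,0,3],[-0.5,0,-0.06,0,3]]' ;  python3 go.py .524 -.013 .048 168.7
```

```text
time: 3.95
tcp_pos: [0.5247, -0.0117, 0.0508]
tool_rot: [0.307, 3.123, 0.001]
ft_force: [4.0, 4.3, -1.1]
grip_width: 0.0352
gripper_force: 40.2
t 3.95 tcp [ 0.5247 -0.0117  0.0508] yaw 168.8 down [ 0.004  0.    -1.   ] | rows cm [ 0.04 -0.14  0.28] twist 0.1 f [ 4.   4.3 -1.1] w 0.0352 gf 40.17399609088898 q6 0.05
time: 4.32
tcp_pos: [0.5262, -0.0121, 0.0508]
tool_rot: [-0.307, -3.123, -0.002]
ft_force: [-2.1, 5.3, 3.1]
grip_width: 0.0349
gripper_force: 40.7
t 4.33 tcp [ 0.5262 -0.0121  0.0508] yaw 168.8 down [-0.004  0.002 -1.   ] | rows cm [ 0.2  -0.14  0.28] twist 0.1 f [-2.1  5.3  3.1] w 0.0349 gf 40.681137442588806 q6 0.04
```

```bash
python3 -m creep '[[0.4,0,-0.03,0,3],[0.8,0,-0.06,0,3],[0.8,0,-0.06,0,3]]' 40;  python3 go.py .524 -.013 .048 168.7;python3 -m creep '[[-0.5,0,-0.03,0,3],[-1,0,-0.06,0,3],[-1,0,-0.06,0,3]]' ;  python3 go.py .524 -.013 .048 168.7
cat > look.py <<'E'
from plant import *
from h import *
import sys
s=snapshot("top");h=pts(s)[...,2];hsv=cv2.cvtColor(s["color"],cv2.COLOR_RGB2HSV)
for n,z,(u0,v0,u1,v1) in(("L",.048,(275,215,303,245)),("R",.048,(333,225,365,258))):
    m=(hsv[...,1]>100)&(hsv[...,2]>60);v,u=np.nonzero(m[v0:v1,u0:u1]);print(n,len(u),np.round(ray(s,[[u.mean()+u0,v.mean()+v0]],z),4),end=" ")
E
python3 look.py
```

```text
time: 4.7
tcp_pos: [0.5206, -0.0124, 0.051]
tool_rot: [0.309, 3.125, -0.003]
ft_force: [4.8, 1.0, -5.1]
grip_width: 0.0353
gripper_force: 40.7
t 4.7 tcp [ 0.5206 -0.0124  0.051 ] yaw 168.7 down [ 0.001 -0.002 -1.   ] | rows cm [-0.35  0.01  0.3 ] twist 0.0 f [ 4.8  1.  -5.1] w 0.0353 gf 40.671899914741516 q6 0.05
time: 5.08
tcp_pos: [0.5237, -0.013, 0.0511]
tool_rot: [-0.307, -3.112, 0.001]
ft_force: [-10.2, 1.0, 5.9]
grip_width: 0.0353
gripper_force: 41.9
t 5.08 tcp [ 0.5237 -0.013   0.0511] yaw 168.7 down [-0.014  0.    -1.   ] | rows cm [-0.03  0.    0.31] twist 0.0 f [-10.2   1.    5.9] w 0.0353 gf 41.87595784664154 q6 0.04
L 0 [[nan nan nan]] R 87 [[ 0.5056 -0.076   0.048 ]] look.py:6: RuntimeWarning: Mean of empty slice.
  m=(hsv[...,1]>100)&(hsv[...,2]>60);v,u=np.nonzero(m[v0:v1,u0:u1]);print(n,len(u),np.round(ray(s,[[u.mean()+u0,v.mean()+v0]],z),4),end=" ")
  ret = ret.dtype.type(ret / rcount)
```

```bash
python3 - <<'E'
from plant import *
from h import *
s=snapshot("top");a=dict(np.load("top0.npz"))
o=np.hstack([x["color"][190:300,260:385][:,:,::-1] for x in(a,s)])
cv2.imwrite("pics/b.png",cv2.resize(o,None,fx=3.2,fy=3.2,interpolation=cv2.INTER_CUBIC))
E
```

```text
(no output)
```

View pics/b.png

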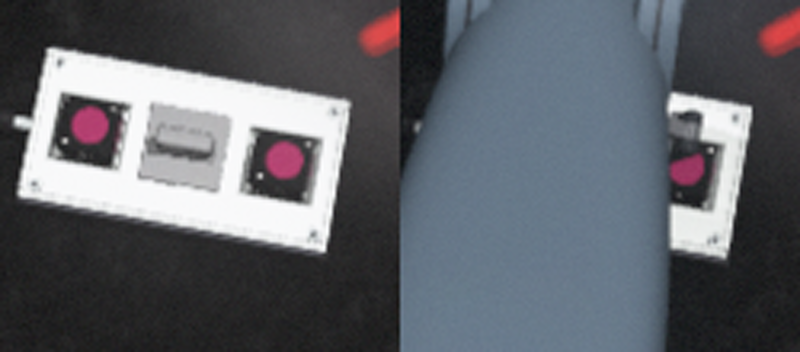

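The right half shows the arm hiding most of the cassette. Its lower right corner has moved from (326,251) to (327,258), about 3–4 mm towards -x. So the cassette slides at about 5 N when I pull up, while the last lean held 10 N under slight down-pressure. I'll lower the grip to 20 N so the bar pivots more freely in the pads, and rock more slowly.

```bash
python3 -m creep '[[0.4,0,0.05,0,3],[0.8,0,0.05,0,3],[1.1,0,0.05,0,3],[1.4,0,0.05,0,3]]' 20;  python3 go.py .524 -.013 .048 168.7;python3 -m creep '[[-0.4,0,-0.03,0,3],[-0.8,0,-0.06,0,3],[-1.1,0,-0.09,0,3],[-1.3,0,-0.09,0,3]]' ;  python3 go.py .524 -.013 .048 168.7
cat > look.py <<'E'
from plant import *
from h import *
s=snapshot("top");h=pts(s)[...,2];c=s["color"].astype(int)
m=((c.min(2)>125)&(np.ptp(c,2)<25)).astype(np.uint8) if 0 else ((c.min(2)>170)).astype(np.uint8)
m[:,:343]=0;m[:,385:]=0;m[:205]=0;m[285:]=0
n,l,st,_=cv2.connectedComponentsWithStats(m);i=1+np.argmax(st[1:,4]);v,u=np.nonzero(l==i);p=ray(s,np.c_[u,v],.03)
for a in(0,):
    e=np.deg2rad(78.7);X=p[:,0]*np.sin(e)-p[:,1]*np.cos(e);Y=p[:,0]*np.cos(e)+p[:,1]*np.sin(e)
    k=(Y<np.percentile(Y,40));print("edges x",np.round(np.percentile(X[k],[1,99]),4),"y end",np.round(np.percentile(Y,2),4),"z",np.round([np.median(h[v,u]),np.percentile(h[v,u],90)],4))
E
python3 look.py
python3 - <<'E'
from h import *
import re
t=open('look.py').read().replace('s=snapshot("top")','s=dict(np.load("top0.npz"))').replace('from plant import *','');exec(t)
E
```

```text
time: 5.68
tcp_pos: [0.5181, -0.0115, 0.0518]
tool_rot: [0.309, 3.122, -0.002]
ft_force: [5.2, -1.0, -6.5]
grip_width: 0.0351
gripper_force: 40.5
t 5.67 tcp [ 0.5181 -0.0115  0.0518] yaw 168.7 down [ 0.004 -0.002 -1.   ] | rows cm [-0.6  -0.03  0.38] twist 0.0 f [ 5.2 -1.  -6.5] w 0.0351 gf 40.45443534851074 q6 0.05
time: 6.18
tcp_pos: [0.5214, -0.0121, 0.0522]
tool_rot: [-0.306, -3.11, -0.0]
ft_force: [-17.8, 1.6, 10.7]
grip_width: 0.0345
gripper_force: 42.4
t 6.17 tcp [ 0.5214 -0.0121  0.0522] yaw 168.8 down [-0.017  0.002 -1.   ] | rows cm [-0.28 -0.04  0.42] twist 0.1 f [-17.8   1.6  10.7] w 0.0345 gf 42.37525284290314 q6 0.04
edges x [0.4612 0.5576] y end -0.0088 z [0.0302 0.0329]
edges x [0.4676 0.5642] y end -0.0074 z [0.03   0.0326]
```

```bash
python3 - <<'E'
from plant import *
from h import *
s=snapshot("side");c=s["color"][225:300,300:390][:,:,::-1]
cv2.imwrite("pics/c.png",cv2.resize(cv2.convertScaleAbs(c,alpha=1.2,beta=15),None,fx=8,fy=8,interpolation=cv2.INTER_CUBIC))
print(state()["torque"])
E
```

```text
[0.30240553 3.34830317 0.03108019]
```

View pics/c.png

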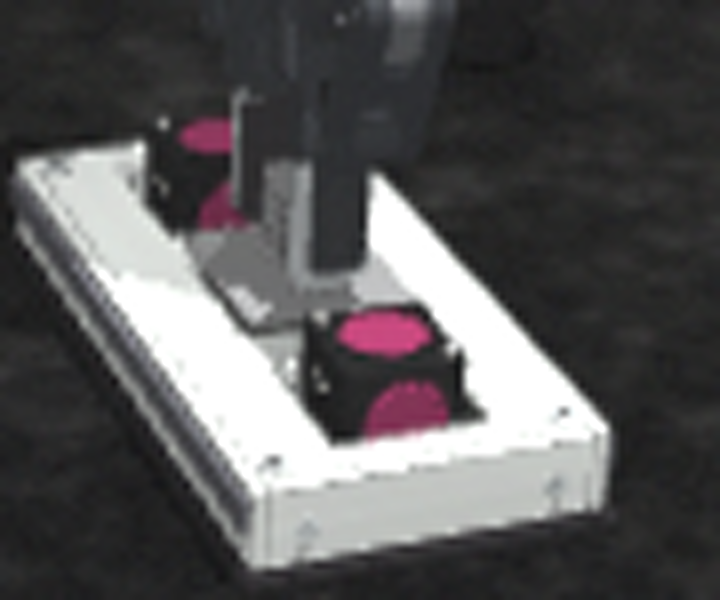

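The side crop shows the pads on the bar and the flange's -x edge raised, so the bung is leaning towards +x and the pivoting works. The pads are deep on the bar, though, so they resist rotation and the cassette slides. I'll re-grip higher and lighter: less torsional contact and a longer lever.

```bash
python3 -m creep '[[0.4,0,0,0,3],[0.8,0,0,0,3.2],[0.8,0,0,0,4.4],[0.8,0,0,0,4.4],[0.8,0,0,0,4.4],[0.8,0,-0.5,0,4.4],[0.8,0,-0.5,0,4.4]]' 20;  python3 go.py .5173 -.0125 .059 168.7; python3 look.py
```

```text
time: 7.15
tcp_pos: [0.5217, -0.0116, 0.0583]
tool_rot: [0.308, 3.125, -0.0]
ft_force: [0.6, -0.1, 0.4]
grip_width: 0.044
gripper_force: 0.0
t 7.15 tcp [ 0.5217 -0.0116  0.0583] yaw 168.7 down [ 0.002 -0.    -1.   ] | rows cm [ 0.41 -0.17 -0.07] twist 0.0 f [ 0.6 -0.1  0.4] w 0.044 gf 0.0 q6 0.05
edges x [0.4625 0.5585] y end -0.0086 z [0.03  0.033]
```

```bash
python3 -m creep '[[0.3,-0.1,-0.1,0,4.4],[0.3,-0.1,-0.1,0,3.3],[0.3,-0.1,-0.1,0,3.3],[0.3,-0.1,-0.1,0,3.3],[0.3,-0.1,-0.1,0,3.3]]' 20;  python3 go.py .5185 -.012 .059 168.7; python3 -m creep '[[0.2,0,0.0,0,3.3],[0.4,0,0.0,0,3.3],[0.4,0,0.0,0,3.3]]';  python3 go.py .5185 -.012 .059 168.7; python3 look.py;python3 -m creep '[[-0.4,0,0.0,0,3.3],[-0.8,0,0.0,0,3.3],[-0.8,0,0.0,0,3.3]]';  python3 go.py .5185 -.012 .059 168.7; python3 look.py
```

```text
time: 7.82
tcp_pos: [0.5176, -0.0117, 0.0585]
tool_rot: [-0.308, -3.126, -0.001]
ft_force: [-1.5, 1.8, 1.2]
grip_width: 0.0354
gripper_force: 22.8
t 7.83 tcp [ 0.5176 -0.0117  0.0585] yaw 168.7 down [-0.     0.001 -1.   ] | rows cm [-0.09 -0.01 -0.05] twist 0.0 f [-1.5  1.8  1.2] w 0.0354 gf 22.780020833015442 q6 0.04
time: 8.2
tcp_pos: [0.5159, -0.0114, 0.0588]
tool_rot: [0.308, 3.122, 0.0]
ft_force: [5.3, 0.5, -3.8]
grip_width: 0.0354
gripper_force: 22.3
t 8.2 tcp [ 0.5159 -0.0114  0.0588] yaw 168.7 down [ 0.005 -0.    -1.   ] | rows cm [-0.27 -0.01 -0.02] twist 0.0 f [ 5.3  0.5 -3.8] w 0.0354 gf 22.303312718868256 q6 0.04
edges x [0.4625 0.5585] y end -0.0086 z [0.03   0.0326]
time: 8.62
tcp_pos: [0.5189, -0.012, 0.0581]
tool_rot: [-0.307, -3.12, -0.001]
ft_force: [-4.4, 3.5, 5.1]
grip_width: 0.0355
gripper_force: 23.1
t 8.62 tcp [ 0.5189 -0.012   0.0581] yaw 168.8 down [-0.007  0.002 -1.   ] | rows cm [ 0.04 -0.01 -0.09] twist 0.1 f [-4.4  3.5  5.1] w 0.0355 gf 23.11031073331833 q6 0.04
edges x [0.4625 0.5585] y end -0.0086 z [0.0299 0.0327]
```

The tool now moves 3 mm and the cassette stays put. I'll rock with lift, biasing z to cancel the arm's x–z coupling.

```bash
python3 -m creep '[[0.3,0,-0.03,0,3.3],[0.6,0,-0.03,0,3.3],[0.9,0,-0.03,0,3.3],[0.9,0,-0.03,0,3.3]]';  python3 go.py .5185 -.012 .059 168.7; python3 -m creep '[[-0.3,0,-0.04,0,3.3],[-0.6,0,-0.08,0,3.3],[-0.95,0,-0.14,0,3.3],[-0.95,0,-0.14,0,3.3]]';  python3 go.py .5185 -.012 .059 168.7; python3 look.py;python3 -m creep '[[0.3,0,0.0,0,3.3],[0.6,0,0.0,0,3.3],[0.9,0,0.0,0,3.3],[0.9,0,0.0,0,3.3]]';  python3 go.py .5185 -.012 .059 168.7; python3 -m creep '[[-0.3,0,-0.04,0,3.3],[-0.6,0,-0.08,0,3.3],[-0.95,0,-0.14,0,3.3],[-0.95,0,-0.14,0,3.3]]';  python3 go.py .5185 -.012 .059 168.7; python3 look.py
```

```text
time: 9.18
tcp_pos: [0.5145, -0.0115, 0.0588]
tool_rot: [0.308, 3.123, -0.001]
ft_force: [4.7, 1.0, -4.9]
grip_width: 0.0355
gripper_force: 22.2
t 9.18 tcp [ 0.5145 -0.0115  0.0588] yaw 168.7 down [ 0.004 -0.001 -1.   ] | rows cm [-0.4   0.03 -0.02] twist 0.0 f [ 4.7  1.  -4.9] w 0.0355 gf 22.154606580734253 q6 0.04
time: 9.68
tcp_pos: [0.5179, -0.0121, 0.0595]
tool_rot: [-0.307, -3.117, -0.0]
ft_force: [-7.8, 3.5, 3.9]
grip_width: 0.0355
gripper_force: 23.0
t 9.68 tcp [ 0.5179 -0.0121  0.0595] yaw 168.8 down [-0.01   0.001 -1.   ] | rows cm [-0.05  0.03  0.05] twist 0.1 f [-7.8  3.5  3.9] w 0.0355 gf 22.971563637256622 q6 0.04
edges x [0.4608 0.5572] y end -0.009 z [0.0302 0.0329]
time: 10.22
tcp_pos: [0.5146, -0.0115, 0.0603]
tool_rot: [0.308, 3.124, -0.001]
ft_force: [4.3, 0.3, -8.3]
grip_width: 0.0352
gripper_force: 21.9
t 10.22 tcp [ 0.5146 -0.0115  0.0603] yaw 168.7 down [ 0.003 -0.001 -1.   ] | rows cm [-0.39  0.03  0.13] twist 0.0 f [ 4.3  0.3 -8.3] w 0.0352 gf 21.87818616628647 q6 0.04
time: 10.72
tcp_pos: [0.5185, -0.0122, 0.0611]
tool_rot: [-0.307, -3.117, -0.001]
ft_force: [-8.2, 1.9, 1.2]
grip_width: 0.0357
gripper_force: 22.8
t 10.72 tcp [ 0.5185 -0.0122  0.0611] yaw 168.7 down [-0.01   0.001 -1.   ] | rows cm [0.   0.02 0.21] twist 0.0 f [-8.2  1.9  1.2] w 0.0357 gf 22.796649634838104 q6 0.04
edges x [0.4608 0.5568] y end -0.009 z [0.03  0.033]
```

Each cycle raises the bung about 1.5 mm and the cassette holds. Continuing.

```bash
python3 -m creep '[[0.3,0,0.02,0,3.3],[0.6,0,0.04,0,3.3],[0.9,0,0.05,0,3.3],[0.9,0,0.05,0,3.3],[0.6,0,0,0,3.3],[0.3,0,-0.06,0,3.3],[-0.05,0,-0.14,0,3.3],[-0.05,0,-0.16,0,3.3]]';  python3 go.py .5185 -.012 .059 168.7; python3 look.py;  python3 -m creep '[[0.3,0,0.02,0,3.3],[0.6,0,0.04,0,3.3],[0.9,0,0.05,0,3.3],[0.9,0,0.05,0,3.3],[0.6,0,0,0,3.3],[0.3,0,-0.06,0,3.3],[-0.05,0,-0.14,0,3.3],[-0.05,0,-0.16,0,3.3]]';  python3 go.py .5185 -.012 .059 168.7; python3 look.py
```

```text
time: 11.78
tcp_pos: [0.519, -0.0123, 0.0625]
tool_rot: [-0.306, -3.117, -0.001]
ft_force: [-8.5, 1.1, 0.8]
grip_width: 0.0354
gripper_force: 22.8
t 11.78 tcp [ 0.519  -0.0123  0.0625] yaw 168.8 down [-0.01   0.001 -1.   ] | rows cm [0.05 0.02 0.35] twist 0.1 f [-8.5  1.1  0.8] w 0.0354 gf 22.803109288215637 q6 0.04
edges x [0.4608 0.5569] y end -0.0091 z [0.03   0.0328]
time: 12.82
tcp_pos: [0.5195, -0.0123, 0.0639]
tool_rot: [-0.307, -3.117, -0.001]
ft_force: [-8.1, 1.1, 0.7]
grip_width: 0.0356
gripper_force: 22.7
t 12.82 tcp [ 0.5195 -0.0123  0.0639] yaw 168.8 down [-0.01   0.002 -1.   ] | rows cm [0.1  0.01 0.49] twist 0.1 f [-8.1  1.1  0.7] w 0.0356 gf 22.705091536045074 q6 0.04
edges x [0.4608 0.5569] y end -0.0091 z [0.03   0.0326]
```

```bash
cat > fl.py <<'E'
from plant import *
from h import *
s=snapshot("side");p=pts(s);q=p[250:264,322:340].reshape(-1,3);o=np.array([.5176,-.012])
e=np.deg2rad(78.7);X=(q[:,:2]-o)@[np.sin(e),-np.cos(e)];Y=(q[:,:2]-o)@[np.cos(e),np.sin(e)]
for a,b in((-.025,-.017),(-.017,-.009)):
    k=(X>a)&(X<b)&(abs(Y)<.023)&(q[:,2]>.031)&(q[:,2]<.06);print("flange",a,k.sum(),np.round(np.median(q[k,2]),4) if k.any() else "")
E
python3 fl.py;  python3 -m creep '[[0.3,0,0.02,0,3.3],[0.6,0,0.04,0,3.3],[0.95,0,0.05,0,3.3],[0.95,0,0.05,0,3.3],[0.6,0,0,0,3.3],[0.3,0,-0.06,0,3.3],[-0.05,0,-0.14,0,3.3],[-0.05,0,-0.17,0,3.3]]'|tail -4;  python3 -m creep '[[0.3,0,0.02,0,3.3],[0.6,0,0.04,0,3.3],[0.95,0,0.05,0,3.3],[0.95,0,0.05,0,3.3],[0.6,0,0,0,3.3],[0.3,0,-0.06,0,3.3],[-0.05,0,-0.14,0,3.3],[-0.05,0,-0.17,0,3.3]]';  python3 go.py .5185 -.012 .059 168.7; python3 look.py; python3 fl.py
```

```text
flange -0.025 31 0.0425
flange -0.017 38 0.0423
tool_rot: [-0.307, -3.117, -0.001]
ft_force: [-7.3, 1.3, 0.3]
grip_width: 0.0352
gripper_force: 22.7
time: 14.92
tcp_pos: [0.5232, -0.0129, 0.0685]
tool_rot: [-0.308, -3.123, -0.001]
ft_force: [-5.0, 1.3, 1.7]
grip_width: 0.0355
gripper_force: 23.1
t 14.93 tcp [ 0.5232 -0.0129  0.0685] yaw 168.7 down [-0.004  0.001 -1.   ] | rows cm [ 0.47 -0.01  0.96] twist 0.0 f [-5.   1.3  1.7] w 0.0355 gf 23.14803510904312 q6 0.04
edges x [0.4608 0.5569] y end -0.0091 z [0.0299 0.0327]
flange -0.025 58 0.041
flange -0.017 42 0.0493
```

```bash
 python3 -m creep '[[0.3,0,-0.03,0,3.3],[0.6,0,-0.06,0,3.3],[0.8,0,-0.1,0,3.3],[0.5,0,-0.16,0,3.3],[0.2,0,-0.22,0,3.3],[0.0,0,-0.3,0,3.3],[0.25,0,-0.4,0,3.3],[0.45,0,-0.5,0,3.3]]' 25; python3 look.py; python3 fl.py;  python3 go.py .5185 -.012 .059 168.7
```

```text
time: 16.02
tcp_pos: [0.5207, -0.0125, 0.0733]
tool_rot: [0.308, 3.125, -0.0]
ft_force: [0.1, 0.2, -0.4]
grip_width: 0.0354
gripper_force: 25.4
edges x [0.4608 0.5569] y end -0.0091 z [0.0304 0.0333]
flange -0.025 69 0.0438
flange -0.017 42 0.0528
t 16.12 tcp [ 0.5207 -0.0125  0.0736] yaw 168.7 down [ 0.001 -0.    -1.   ] | rows cm [0.23 0.01 1.46] twist 0.0 f [-0.6 -0.4 -0.8] w 0.0348 gf 25.397383868694305 q6 0.04
```

The forces are near zero, so the bung is free. I'll lift it straight up and look at it.

```bash
 python3 -m creep '[[0.2,0,-0.6,0,3.3],[0.2,0,-1.5,0,3.3],[0.2,0,-3,0,3.3],[0.2,0,-5,0,3.3],[0.2,0,-7,0,3.3],[0.2,0,-7,0,3.3]]' 30 ; python3 look.py; python3 go.py .4603 .2845 .14 168.7; python3 - <<'E'
from plant import *
from h import *
s=snapshot("side");np.savez("side2.npz",**s);c=s["color"][190:310,290:400][:,:,::-1]
cv2.imwrite("pics/d.png",cv2.resize(cv2.convertScaleAbs(c,alpha=1.2,beta=15),None,fx=5,fy=5,interpolation=cv2.INTER_CUBIC))
E
```

```text
time: 16.88
tcp_pos: [0.5204, -0.0124, 0.1464]
tool_rot: [0.308, 3.12, -0.001]
ft_force: [-0.1, -0.1, -0.6]
grip_width: 0.035
gripper_force: 31.9
edges x [0.4608 0.5569] y end -0.0091 z [0.0301 0.0325]
t 16.93 tcp [ 0.5194 -0.0122  0.1448] yaw 168.7 down [ 0.003 -0.    -1.   ] | rows cm [11.59 27.94  0.45] twist 0.0 f [-0.6 -0.7 -1.6] w 0.0349 gf 31.91107928752899 q6 0.04
```

View pics/d.png

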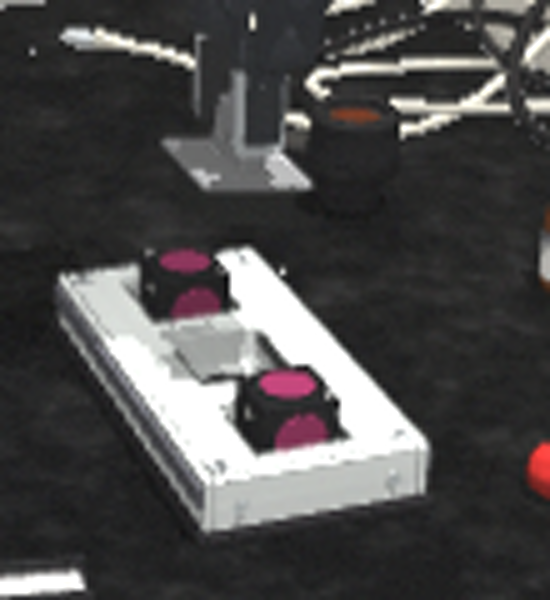

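The side crop shows the bung hanging roughly level from the fingers, with its flange at about (237,163). The middle bay is open at (225,350), both cubes are seated and the cassette is flat. Next I measure the hang height and tilt from depth.

```bash
python3 - <<'E'
from h import *
s=dict(np.load("side2.npz"));p=pts(s);q=p[215:231,320:356].reshape(-1,3);e=np.deg2rad(78.7);o=np.array([.5199,-.0123])
X=(q[:,:2]-o)@[np.sin(e),-np.cos(e)];Y=(q[:,:2]-o)@[np.cos(e),np.sin(e)]
k=(abs(X)<.028)&(abs(Y)<.03)&(q[:,2]>.10)&(q[:,2]<.136)
A=np.c_[X,Y,np.ones(len(X))]
for _ in range(6):
    f=np.linalg.lstsq(A[k],q[k,2],rcond=None)[0];k&=abs(A@f-q[:,2])<.003
print(k.sum(),np.round(f,4),X[k].min(),X[k].max(),Y[k].min(),Y[k].max())
E
```

```text
109 [-0.0916  0.0202  0.1222] -0.026771083877094246 0.022278053651733486 -0.029161375662196783 0.02614422441385642
```

```bash
python3 -m creep '[[2,5,0,0,3.3],[4,10,0,0,3.3],[6,15,0,0,3.3],[8,19.5,0,0,3.3],[10,24,0,0,3.3],[11.6,27.9,0,0,3.3],[11.6,27.9,0,0,3.3],[11.6,27.9,1,0,3.3],[11.6,27.9,3,0,3.3],[11.6,27.9,3,0,3.3]]' 30; python3 go.py .4603 .2845 .07 168.7
```

```text
time: 18.23
tcp_pos: [0.4574, 0.282, 0.1102]
tool_rot: [-0.311, -3.121, 0.005]
ft_force: [0.1, -0.0, -0.3]
grip_width: 0.0351
gripper_force: 31.9
t 18.23 tcp [0.4574 0.282  0.1102] yaw 168.6 down [-0.005 -0.003 -1.   ] | rows cm [-0.25  0.31  4.02] twist -0.1 f [ 0.1 -0.  -0.3] w 0.0351 gf 31.910621523857117 q6 0.63
```

```bash
python3 -m creep '[[-0.2,0.3,2,0,3.3],[-0.2,0.3,4,0,3.3],[-0.2,0.3,4.8,0,3.3],[-0.2,0.3,4.8,0,3.3]]'|sed -n 2,4p; python3 -m creep '[[0,0,0.2,0,3.3],[0,0,0.4,0,3.3],[0,0,0.6,0,3.3],[0,0,0.8,0,3.3],[0,0,0.8,0,3.3]]'; python3 go.py .4603 .2845 .055 168.7
```

```text
tcp_pos: [0.4613, 0.2861, 0.0649]
tool_rot: [-0.309, -3.125, 0.001]
ft_force: [-0.9, -0.5, -0.3]
time: 19.35
tcp_pos: [0.4613, 0.2868, 0.057]
tool_rot: [-0.308, -3.126, 0.0]
ft_force: [0.5, -1.1, -1.0]
grip_width: 0.0348
gripper_force: 31.9
t 19.35 tcp [0.4613 0.2868 0.057 ] yaw 168.7 down [-0. -0. -1.] | rows cm [ 0.06 -0.24  0.2 ] twist 0.0 f [ 0.5 -1.1 -1. ] w 0.0348 gf 31.92352294921875 q6 0.63
```

```bash
python3 -m creep '[[0,-0.1,0.1,0,3.3],[0,-0.1,0.2,0,3.3],[0,-0.1,0.3,0,3.3],[0,-0.1,0.3,0,3.3]]'; python3 go.py .4603 .2845 .055 168.7; python3 -m creep '[[0,0,0.1,0,3.3],[0,0,0.2,0,3.3],[0,0,0.2,0,3.3]]'; python3 go.py .4603 .2845 .055 168.7
```

```text
time: 19.85
tcp_pos: [0.4616, 0.2863, 0.0564]
tool_rot: [0.308, 3.125, 0.002]
ft_force: [-3.7, -0.3, 7.6]
grip_width: 0.0349
gripper_force: 32.8
t 19.85 tcp [0.4616 0.2863 0.0564] yaw 168.8 down [ 0.001  0.001 -1.   ] | rows cm [ 0.09 -0.2   0.14] twist 0.1 f [-3.7 -0.3  7.6] w 0.0349 gf 32.792574763298035 q6 0.63
time: 20.23
tcp_pos: [0.4617, 0.2863, 0.0563]
tool_rot: [0.308, 3.125, 0.002]
ft_force: [-6.0, -2.1, 15.9]
grip_width: 0.0351
gripper_force: 33.6
t 20.23 tcp [0.4617 0.2863 0.0563] yaw 168.8 down [ 0.002  0.001 -1.   ] | rows cm [ 0.1  -0.21  0.13] twist 0.1 f [-6.  -2.1 15.9] w 0.0351 gf 33.55339229106903 q6 0.63
```

In contact with the booklet. I'll ease the pressure, open, rise and check.

```bash
python3 -m creep '[[0,0,-0.2,0,3.3],[0,0,-0.3,0,3.7],[0,0,-0.3,0,4.2],[0,0,-0.3,0,4.6],[0,0,-0.3,0,4.6],[0,0,-1,0,4.6],[0,0,-3,0,4.6],[0,0,-6,0,4.6],[0,0,-9,0,4.6]]'; python3 go.py .4301 -.2869 .14 66.5
python3 - <<'E'
from plant import *
from h import *
s=snapshot("top");t=snapshot("side");np.savez("top3.npz",**s)
a=s["color"][215:320,135:235][:,:,::-1];b=t["color"][150:270,210:330][:,:,::-1]
cv2.imwrite("pics/e.png",np.hstack([cv2.resize(x,(400,400),interpolation=cv2.INTER_CUBIC) for x in(a,b)]))
h=pts(s)[...,2]
for n,lo,hi,z,(u0,v0,u1,v1) in(("bar",.048,.06,.0565,(130,225,215,310)),("flange",.025,.06,.0325,(130,225,215,310))):
    m=np.zeros(h.shape,np.uint8);m[v0:v1,u0:u1]=((h>lo)&(h<hi))[v0:v1,u0:u1];_,l,st,_=cv2.connectedComponentsWithStats(m)
    if len(st)>1:
        v,u=np.nonzero(l==1+np.argmax(st[1:,4]));print(n,len(u),rect(ray(s,np.c_[u,v],z)[:,:2]),np.round(np.percentile(h[v,u],[5,50,95]),4))
E
```

```text
time: 21.35
tcp_pos: [0.4613, 0.2858, 0.1434]
tool_rot: [0.308, 3.126, 0.0]
ft_force: [-0.0, -0.3, -1.6]
grip_width: 0.0462
gripper_force: 0.0
t 21.35 tcp [0.4613 0.2858 0.1434] yaw 168.7 down [ 0.  0. -1.] | rows cm [ -8.12 -56.78   0.34] twist 102.2 f [-0.  -0.3 -1.6] w 0.0462 gf 0.0 q6 0.63
bar 68 (array([0.4536, 0.2838]), array([0.0368, 0.0085]), 77.93) [0.049  0.0557 0.0587]
flange 433 (array([0.4564, 0.285 ]), array([0.0519, 0.0498]), 78.69) [0.0297 0.033  0.0566]
```

View pics/e.png

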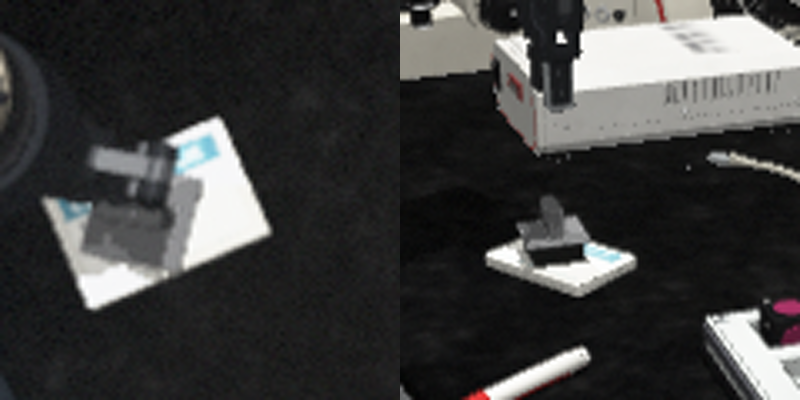

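The left crop is from the top and shows the bung on the booklet, with the arm partly over it. The right crop, from the side, shows it standing level at (545,235). Flange height is 0.033 m (expected 0.0325) and its centre is (0.456, 0.285), so it is upright and well inside the booklet. On to the spare cube.

```bash
python3 -m creep '[[-0.8,-5.6,0,10,6],[-1.6,-11.3,0,20,6],[-2.4,-17,0,30,6],[-3.2,-22.7,0,40,6],[-4.1,-28.4,0,50,6],[-4.9,-34,0,60,6],[-5.7,-39.7,0,70,6],[-6.5,-45.4,0,80,6],[-7.3,-51,0,90,6],[-8.1,-56.8,0,100,6]]'>/dev/null; python3 - <<'E'
from plant import *
from h import *
s=snapshot("top");c=s["color"];h=pts(s)[...,2];hsv=cv2.cvtColor(c,cv2.COLOR_RGB2HSV)
z=np.load("top0.npz")["color"].astype(int)
# dots on spare from first image
g=z.min(2).astype(float);g[275:284,450:462]=0
for u0,v0,u1,v1 in((440,270,453,292),(459,268,475,285)):
    r=g[v0:v1,u0:u1].copy();r[r<60]=0;v,u=np.mgrid[v0:v1,u0:u1];w=r;print((u*w).sum()/w.sum(),(v*w).sum()/w.sum(),ray(s,[[(u*w).sum()/w.sum(),(v*w).sum()/w.sum()]],.035)[0])
def rr(n,z,m,b):
    u0,v0,u1,v1=b;k=np.zeros(m.shape,np.uint8);k[v0:v1,u0:u1]=m[v0:v1,u0:u1];_,l,st,_=cv2.connectedComponentsWithStats(k);v,u=np.nonzero(l==1+np.argmax(st[1:,4]));print(n,len(u),rect(ray(s,np.c_[u,v],z)[:,:2]))
rr("cass",.03,c.min(2)>130,(258,190,384,285))
for n,b in(("L",(272,212,305,248)),("R",(331,222,367,262))):rr(n,.048,(hsv[...,1]>100)&(hsv[...,2]>60),b)
E
python3 go.py .4301 -.2869 .05 66
```

```text
447.61460446247463 282.75659229208924 [ 0.42403623 -0.27000766  0.035     ]
464.5587044534413 276.4838056680162 [ 0.43609728 -0.30445221  0.035     ]
cass 3745 (array([ 0.518 , -0.0068]), array([0.2098, 0.0998]), 78.67)
L 117 (array([0.5283, 0.0475]), array([0.0221, 0.0226]), 89.7)
R 116 (array([ 0.504 , -0.0743]), array([0.022 , 0.0224]), 88.67)
t 22.75 tcp [ 0.4287 -0.2963  0.1412] yaw 67.8 down [-0.001 -0.007 -1.   ] | rows cm [ 0.99 -0.25  9.11] twist 1.8 f [ 0.8 -7.9 -0.7] w 0.0602 gf 0.0 q6 1.23
```

```bash
python3 -m creep '[[0.9,-0.2,2,1.8,6],[0.9,-0.2,4,1.8,6],[0.9,-0.2,7,1.8,6],[0.9,-0.2,9,1.8,6],[0.9,-0.2,9,1.8,6]]' 30 >/dev/null;python3 go.py .4301 -.287 .027 66.2
```

```text
t 23.38 tcp [ 0.4294 -0.2762  0.0495] yaw 67.0 down [-0.004  0.004 -1.   ] | rows cm [-0.98  0.5   2.24] twist 0.8 f [-0.3 -0.6 -0.1] w 0.0602 gf 0.0 q6 1.27
```

```bash
python3 -m creep '[[-0.9,0.4,0,0.8,6],[-0.9,0.4,0,0.8,6],[-0.9,0.4,0,0.8,6]]' 30 >/dev/null;python3 go.py .4301 -.287 .027 66.2
```

```text
t 23.75 tcp [ 0.4321 -0.2886  0.0533] yaw 66.1 down [ 0.002 -0.001 -1.   ] | rows cm [ 0.06 -0.25  2.63] twist -0.1 f [0.3 0.7 0.5] w 0.0601 gf 0.0 q6 1.27
```

```bash
python3 -m creep '[[0.1,-0.1,1,0,6],[0.1,-0.1,2,0,6],[0.1,-0.1,2.5,0,6],[0.1,-0.1,2.5,0,6]]' 30 >/dev/null;python3 go.py .4301 -.287 .027 66.2; python3 -m creep '[[0,0,0,0,4.5],[0,0,0,0,3.6],[0,0,0,0,2.8],[0,0,0,0,2.8],[0,0,0,0,2.8]]' 30 >/dev/null;python3 go.py .4301 -.287 .027 66.2
```

```text
t 24.25 tcp [ 0.4303 -0.2859  0.0261] yaw 66.1 down [-0.002  0.001 -1.   ] | rows cm [-0.11  0.03 -0.09] twist -0.1 f [-0.3  0.5 -0.3] w 0.0601 gf 0.0 q6 1.27
t 24.88 tcp [ 0.4315 -0.2869  0.0279] yaw 66.1 down [ 0.001 -0.001 -1.   ] | rows cm [-0.06 -0.12  0.09] twist -0.1 f [ 0.6 -0.6  3.1] w 0.0336 gf 30.582987070083618 q6 1.27
```

```bash
python3 -m creep '[[0,0,-2,0,2.8],[0,0,-5,0,2.8],[0,0,-8,0,2.8],[0,0,-8,0,2.8]]' 30 >/dev/null;python3 go.py .5162 -.0128 .11 78.7
```

```text
t 25.38 tcp [ 0.4323 -0.2877  0.1095] yaw 66.1 down [ 0.004 -0.003 -1.   ] | rows cm [28.53 -3.44 -0.1 ] twist -12.6 f [-0.8  0.  -2. ] w 0.0336 gf 30.2543842792511 q6 1.27
```

```bash
python3 -m creep '[[4,-0.5,0,-3,2.8],[9,-1,0,-6,2.8],[14,-1.7,0,-9,2.8],[19,-2.3,0,-12,2.8],[24,-2.9,0,-12.6,2.8],[28.3,-3.4,0,-12.6,2.8],[28.3,-3.4,0,-12.6,2.8],[28.3,-3.4,0,-12.6,2.8],[28.3,-3.4,0,-12.6,2.8]]' >/dev/null;python3 go.py .5162 -.0128 .06 78.7
```

```text
t 26.5 tcp [ 0.5136 -0.0149  0.1064] yaw 78.6 down [-0.001 -0.    -1.   ] | rows cm [0.26 0.22 4.64] twist -0.1 f [-1.3 -0.5 -0. ] w 0.0331 gf 30.2193421125412 q6 1.61
```

```bash
python3 -m creep '[[0.2,0.2,1,0,2.8],[0.2,0.2,2.5,0,2.8],[0.2,0.2,3.8,0,2.8],[0.2,0.2,3.8,0,2.8],[0.2,0.2,3.8,0,2.8]]' >/dev/null;python3 go.py .5162 -.0128 .043 78.7
python3 - <<'E'
from plant import *
from h import *
t=snapshot("side");s=snapshot("top")
b=t["color"][215:315,300:400][:,:,::-1];a=s["color"][190:290,260:380][:,:,::-1]
cv2.imwrite("pics/f.png",cv2.resize(b,(600,600),interpolation=cv2.INTER_CUBIC))
E
```

```text
t 27.12 tcp [ 0.5166 -0.0123  0.0691] yaw 78.7 down [-0.  0. -1.] | rows cm [-0.05 -0.03  2.61] twist 0.0 f [ 0.   0.3 -1. ] w 0.0336 gf 30.215755105018616 q6 1.61
```

View pics/f.png

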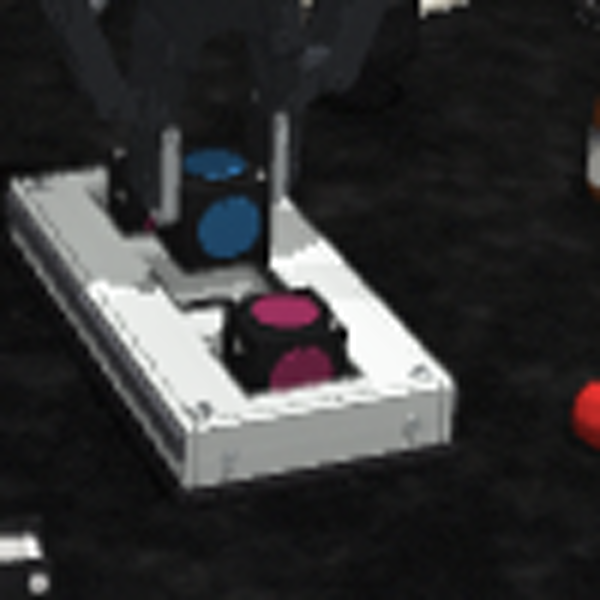

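The crop shows the blue-window cube held squarely above the open bay at (220,285), with the neighbours clear. Lowering slowly.

```bash
python3 -m creep '[[-0.05,-0.02,0.6,0,2.8],[-0.05,-0.02,1.2,0,2.8],[-0.05,-0.02,1.8,0,2.8],[-0.05,-0.02,2.3,0,2.8],[-0.05,-0.02,2.3,0,2.8]]' >/dev/null;python3 go.py .5162 -.0128 .043 78.7;python3 -m creep '[[0,0,0.15,0,2.8],[0,0,0.3,0,2.8],[0,0,0.4,0,2.8],[0,0,0.4,0,2.8]]' >/dev/null;python3 go.py .5162 -.0128 .041 78.7
```

```text
t 27.85 tcp [ 0.5173 -0.013   0.0459] yaw 78.7 down [ 0.002 -0.    -1.   ] | rows cm [-0.   -0.12  0.29] twist 0.0 f [ 4.  -1.4 -3.4] w 0.0331 gf 30.101413428783417 q6 1.61
t 28.35 tcp [ 0.5174 -0.013   0.0428] yaw 78.7 down [ 0.002 -0.    -1.   ] | rows cm [-0.   -0.12  0.18] twist 0.0 f [ 5.  -1.1  2.9] w 0.0331 gf 30.719695687294006 q6 1.61
```

```bash
python3 -m creep '[[0,0.15,0,0,2.8],[0,0.15,0.1,0,2.8],[0,0.15,0.15,0,2.8]]' >/dev/null;python3 go.py .5162 -.0128 .041 78.7;python3 -m creep '[[0,0,-0.1,0,3.6],[0,0,-0.1,0,4.2],[0,0,-0.1,0,4.8],[0,0,-0.1,0,4.8],[0,0,-1,0,4.8],[0,0,-3,0,4.8],[0,0,-5,0,4],[0,0,-5,0,2],[0,0,-5,0,0],[0,0,-5,0,0]]' >/dev/null;python3 go.py .5162 -.0128 .064 78.7
cat > chk.py <<'E'
from plant import *
from h import *
s=snapshot("side");p=pts(s);c=s["color"];hsv=cv2.cvtColor(c,cv2.COLOR_RGB2HSV)
for n,lo,hi in(("blue",95,125),("pink",150,179)):
    m=((hsv[...,1]>90)&(hsv[...,2]>50)&(hsv[...,0]>=lo)&(hsv[...,0]<=hi)).astype(np.uint8);m[:225]=0;m[310:]=0;m[:,:305]=0;m[:,385:]=0
    k,l,st,_=cv2.connectedComponentsWithStats(m)
    for i in range(1,k):
        if st[i,4]>25: q=p[l==i];print(n,st[i,:2],st[i,4],np.round(np.median(q,0),4),"z90",np.round(np.percentile(q[:,2],90),4))
E
python3 chk.py
```

```text
t 28.73 tcp [ 0.5174 -0.013   0.0409] yaw 78.7 down [-0.001  0.    -1.   ] | rows cm [-0.   -0.12 -0.01] twist 0.0 f [ 0.2 -0.5  5. ] w 0.0334 gf 31.100347638130188 q6 1.61
t 29.98 tcp [ 0.517  -0.013   0.0896] yaw 78.7 down [-0.002  0.    -1.   ] | rows cm [ 0.   -0.08  2.56] twist 0.0 f [-0.2  1.   0.5] w 0.0002 gf 0.0 q6 1.61
blue [331 251] 46 [ 0.5176 -0.0128  0.0471] z90 0.0482
blue [333 259] 48 [ 0.5128 -0.0295  0.0351] z90 0.0408
pink [322 240] 40 [0.5324 0.0495 0.0471] z90 0.0482
pink [324 248] 31 [0.5279 0.0304 0.0351] z90 0.0391
pink [342 264] 58 [ 0.507  -0.0737  0.0472] z90 0.0482
pink [345 273] 56 [ 0.5026 -0.091   0.034 ] z90 0.0399
```

All three cubes' tops read 0.047 m, so the spare is fully down. Retreat, then a final check.

```bash
python3 -m creep '[[0,0,-4,0,0],[-6,0,-9,0,0],[-12,0,-9,0,2],[-18,0,-9,0,4],[-24,0,-9,0,4],[-30,0,-9,0,4],[-30,0,-9,0,4]]' >/dev/null;python3 go.py .5162 -.0128 .064 78.7; python3 chk.py
python3 - <<'E'
from plant import *
from h import *
t=snapshot("side");s=snapshot("top")
a=s["color"][190:320,130:390][:,:,::-1]
cv2.imwrite("pics/g.png",cv2.resize(a,(780,390),interpolation=cv2.INTER_CUBIC))
h=pts(s)[...,2];m=np.zeros(h.shape,np.uint8);m[225:310,130:215]=((h>.025)&(h<.06))[225:310,130:215];_,l,st,_=cv2.connectedComponentsWithStats(m)
v,u=np.nonzero(l==1+np.argmax(st[1:,4]));print(rect(ray(s,np.c_[u,v],.0325)[:,:2]),np.percentile(h[v,u],[10,50,98]))
E
```

```text
t 30.9 tcp [ 0.4576 -0.3111  0.1794] yaw 78.4 down [-0.001 -0.    -1.   ] | rows cm [30.41 -0.26 11.53] twist -0.3 f [ 0.3  0.7 -0.5] w 0.0403 gf 0.0 q6 1.06
blue [330 251] 52 [ 0.5184 -0.012   0.0471] z90 0.048
blue [333 259] 48 [ 0.5128 -0.0293  0.0346] z90 0.0412
pink [322 239] 47 [0.5324 0.0497 0.0469] z90 0.0483
pink [324 247] 37 [0.5269 0.0304 0.0372] z90 0.0399
pink [342 264] 59 [ 0.5078 -0.0744  0.0472] z90 0.0484
pink [345 273] 56 [ 0.5022 -0.0909  0.0338] z90 0.04
(array([0.4565, 0.2849]), array([0.0519, 0.05  ]), 78.39) [0.0301205  0.03323978 0.05777596]
```

View pics/g.png

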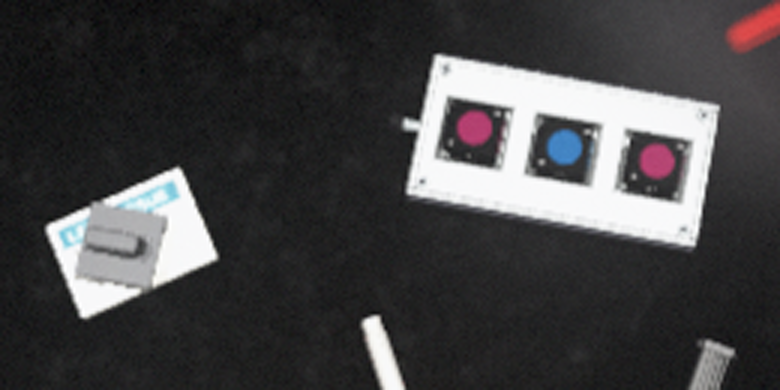

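The final top view shows the blue-window cube seated in the middle bay at (565,147) between the two pink ones, the cassette flat, and the bung upright on the booklet at (121,245).

```bash
python3 -c "
from plant import *
print(hand_in())"
```

```text
the job is handed in; nothing more can be done
None
```

I handed the job in at about 31 s: bung upright on the lens tissue booklet, spare cube fully down in the middle bay, other two cubes still seated; the cassette is flat but slid about 8 mm on the bench during the rocking.

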